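# Load the tabbed tube blocks into the dry bath

### The job

Set the two aluminium tube blocks that have a tab on one end into the two wells of the dry bath, one block flat in each well, lying along the well, with both tabs pointing towards the control panel. Either block may take either well; leave the plain block without a tab where it is.

Things in the scene. Friction and masses are not known exactly. Their poses are not given: they have to be found in the camera images.
- dry_bath: fixed white box 200 (x) x 190 (y) x 80 mm high, sloping blue control panel along its front edge, two open wells behind. Origin on the bench under the front edge's middle; +x from panel to wells, z up. Wells centred at x 124, y +-47.5 mm: 120 long (x), 62 wide, 15 deep, floor 65 above the bench. Tab to panel, a block is centred at origin x 132, top 35 over the rim. Turned up to 25 degrees
- tab_block_a: tabbed block: aluminium, 330 g, body 80 (x) x 40 (y) x 50 mm high, eight dark holes on top, and a full-height tab 16 mm long, 20 wide in the middle of one short end, pointing along -x (tab tip x = -56 mm, other end x = +40). Origin: centre of the 80 x 40 underside, tab left out; z up. Stands upright on the bench, turned any way up to 110 degrees from tab-towards-robot; grip across the 40 mm
- tab_block_b: second, identical tabbed block: aluminium, 330 g, body 80 (x) x 40 (y) x 50 mm high, eight dark holes on top, and a full-height tab 16 mm long, 20 wide in the middle of one short end, pointing along -x (tab tip x = -56 mm, other end x = +40). Origin: centre of the 80 x 40 underside, tab left out; z up. Stands upright on the bench, turned any way up to 110 degrees from tab-towards-robot; grip across the 40 mm
- plain_block: bystander, to be left alone: the same 80 x 40 x 50 mm aluminium block with eight tube holes but with no tab; origin at the centre of its underside, x along its length
There are look-alikes about, which are no part of the job. What is shaped like the tab_block_b but purple or red is not meant. Leave any red look-alike of the tab_block_a alone.

How it is judged (in metres and radians):
At the end, for the whole second after the job is handed in: Each of the two tabbed blocks stands upright, at rest and flat on the floor of its own well (within about 4 mm in height, 6 degrees of tilt), lying along the well within 15 degrees, its tab on the control-panel side (((x of tab_block_a in the frame of dry_bath between 0.11 and 0.154 m and y of tab_block_a in the frame of dry_bath between 0.03 and 0.065 m and z of tab_block_a in the frame of dry_bath between 0.06 and 0.069 m and angle between each of tab_block_a, tab_block_b's own z axis and vertical below 0.1 rad and angle between the x axis of each of tab_block_a, tab_block_b and the x axis of dry_bath, either way round below 0.27 rad and x of dry_bath in the frame of tab_block_a below -0.05 m and linear speed of each of tab_block_a, tab_block_b below 0.02 m/s and x of tab_block_b in the frame of dry_bath between 0.11 and 0.154 m and y of tab_block_b in the frame of dry_bath between -0.065 and -0.03 m and z of tab_block_b in the frame of dry_bath between 0.06 and 0.069 m and x of dry_bath in the frame of tab_block_b below -0.05 m) or (x of tab_block_a in the frame of dry_bath between 0.11 and 0.154 m and y of tab_block_a in the frame of dry_bath between -0.065 and -0.03 m and z of tab_block_a in the frame of dry_bath between 0.06 and 0.069 m and angle between each of tab_block_a, tab_block_b's own z axis and vertical below 0.1 rad and angle between the x axis of each of tab_block_a, tab_block_b and the x axis of dry_bath, either way round below 0.27 rad and x of dry_bath in the frame of tab_block_a below -0.05 m and linear speed of each of tab_block_a, tab_block_b below 0.02 m/s and x of tab_block_b in the frame of dry_bath between 0.11 and 0.154 m and y of tab_block_b in the frame of dry_bath between 0.03 and 0.065 m and z of tab_block_b in the frame of dry_bath between 0.06 and 0.069 m and x of dry_bath in the frame of tab_block_b below -0.05 m))); the robot touches nothing.
It fails at once if the plain block is moved more than 25 mm (distance of plain_block from where it was at the start of the episode above 0.025 m).
It also fails if it takes over 62 s, if anything falls off the work surface, if the arm or the gripper's body presses on something with over 40 N, if the wrist force passes 120 N, or if a joint passes its speed limit or range.

### The arm

A 7-joint arm with a two-finger parallel gripper is mounted at the origin on the work surface. World frame = base frame: x ahead of the robot, y to its left, z up, the work surface at z = 0. Lengths are in m, angles in degrees, forces in N, time in s.
With the tool pointing down it reaches from about 0.425 to 0.825 m from the base axis. Payload 3.6 kg.
Tool frame: the origin (TCP) lies midway between the tips of the shut fingers; the grasp point (between the pads) lies 19 mm behind it; z points along the fingers, y is the direction in which the jaws open and shut (so a half turn about z gives the same grasp; the last joint's range is limited). The gripper opens to 93 mm and grips with 3 to 60 N. Pads are 15 mm wide; open, the fingers measure 128 mm over their backs; the gripper's body (75 mm by 188 mm) begins 65 mm behind the grasp point.
Start: joints at [73.768, 35.231, -0.722, 81.555, 0.464, 63.22, -2.315], TCP at [0.165, -0.629, 0.219] pointing down, gripper open.
Joint ranges: [-178.69, 178.69], [-17.37, 117.87], [-77.05, 75.6], [15.02, 138.74], [-78.02, 258.01], [0.78, 113.62], [-162.83, 162.83]. Speed limits (degrees/s): [159.86, 159.86, 180, 180, 180, 180, 180].

### API

Orientations are given as [roll, pitch, yaw] about the fixed x, y, z axes, in that order (R = Rz(yaw) Ry(pitch) Rx(roll)).
In Python, from bench import readout, imaging, ticket gives the robot as it stands.
- The arm moves only by the shell command python3 -m crank 'ROWS' [FORCE]. ROWS is JSON, a list of rows, each a list of 7 numbers: the shift along the tool's x, y, z normalised to -1 to 1, where 1 is 15 cm, then the turn, a rotation vector about the tool's x, y, z normalised to -1 to 1, where 1 is pi rad, then the gripper's target within -1 to 1 (fully open at 1, half-way at 0, shut at -1). A call has 1 to 8 rows; each row is the pose to reach, as a shift and turn from the pose measured when the call began, along the tool's axes at that moment, turning the shorter way round; what a row does not reach only later rows make up. A row lasts 1/8 s, in which the tool goes at most 62.5 mm and 10.7 degrees, less where a joint would pass 70% of its speed; a pose out of reach is approached as far as the arm can. A call with a number of a shift or a turn outside -1 to 1 is refused whole. A call with a gripper value outside its range is refused whole. The fingers move at their own pace and stop on an object; FORCE is the grip in N (left out, the last holds). Time passes only in rows, so rows that repeat a pose let the fingers close. It gives the time, the measured TCP pose, the force and the opening at its end, in the units of the state.
- readout.state(): the state, without advancing time (a new reading comes with each control period).
- imaging.grab_frame(name): name is "side" or "top" or "wrist"; returns a dict with "pixels" (400x640x3 uint8, red, green, blue), "range_z" (400x640 float32, m along the optical axis (not along the pixel's ray), 0 where there is no reading), "fx", "fy", "cx", "cy" (pixels), "origin" and "attitude" of the camera in the world. Camera axes: x right, y down, z forward; pixel columns grow to the right and rows downward; lengths in m; the calibration is good to about 2 mm. A picture is of the moment at which its call begins.
- ticket.close_job(): hands the job in, once; it reports no verdict.
Trained networks look in a picture, given as the dict that the camera call returned (one of the last four; its "shot" number tells which), for a name from the list of things; names that differ only in an ending like _2 or _b are one class to them, and where a whole thing is asked for, a point or a joint stands for the part that bears it (a point fixed in the world has none). Each returns a list of dicts, best first, with "score" (0 to 1); they miss things now and then, are a little off and sometimes report something else, mostly with a low value. They report only what shows in the picture. A call takes as long as a camera call. They do not tell look-alikes from the thing itself.
- imaging.look_for(picture, label): "position" ([row, column] in pixels, amid what is visible of it).
The state is a dict: "clock": time; "qpos": joint angles; "joint_vel": joint speeds; "joint_torque": joint torques, N m; "position": TCP position; "orientation": TCP orientation; "contact_force": force on the tool from outside, world axes, zero at the start; "moment": the same for the moment, N m; "grip_width": finger opening in m.
Only numpy, scipy, OpenCV 4.12 (cv2) and the standard library are available. Lean on these libraries where they do the work, as an engineer would, in place of code of your own. Each camera call takes 0.05 s, during which the arm holds its last target.

## Working session

There is one attempt and no reset: what is moved stays moved. The work goes in short steps, Python scripts to look and compute and a shell command to move; the robot and the scene stay as the last step left them, time stands still between calls to the robot, and variables do not carry over. Pictures are saved under pics/ and viewed, and the job is handed in when it is done.

```bash
ls; mkdir -p pics; cat > h.py <<'E'
import numpy as np, cv2, pickle
from bench import readout, imaging, ticket
from scipy.spatial.transform import Rotation as R
def Rm(a):
    a=np.array(a,float)
    if a.shape==(3,3): return a
    if a.size==4: return R.from_quat(a).as_matrix()
    return R.from_euler('xyz',a,degrees=True).as_matrix()
def cloud(f):
    z=f['range_z']; v,u=np.mgrid[:z.shape[0],:z.shape[1]]
    p=np.stack([(u-f['cx'])/f['fx']*z,(v-f['cy'])/f['fy']*z,z],-1)
    w=p@Rm(f['attitude']).T+np.array(f['origin']); w[z<=0]=np.nan
    return w
def save(f,n): cv2.imwrite('pics/'+n+'.png',cv2.cvtColor(f['pixels'],cv2.COLOR_RGB2BGR))
E
python3 - <<'E'
from h import *
print(readout.state())
for n in ['top','side']:
    f=imaging.grab_frame(n); save(f,n+'0'); pickle.dump(f,open(n+'0.pkl','wb'))
    print(n,f['origin'],f['attitude'],f['fx'])
    for l in ['dry_bath','tab_block_a','plain_block']:
        print(l,[(np.round(d['position']),round(d['score'],2)) for d in imaging.look_for(f,l)])
E
```

```text
pics
{'clock': 0.0, 'qpos': array([73.76829813, 35.28987812, -0.72233589, 81.6401321 ,  0.46675766,
       63.21789589, -2.31662328]), 'joint_vel': array([-0.09665867,  0.1201769 ,  0.03891106,  0.03993283, -0.0169015 ,
        0.00863934,  0.04021503]), 'joint_torque': array([-2.90575290e-04, -4.58934653e+01,  2.09301012e-01, -1.65742028e+01,
       -6.09653117e-02,  2.05179682e-02,  2.41807757e-04]), 'position': array([ 0.16488279, -0.62793419,  0.21748097]), 'orientation': array([-1.79855085e+02,  4.71824361e-03,  1.47160735e+01]), 'contact_force': array([-0.23229544, -0.89034868,  0.29155136]), 'moment': array([-0.01903348, -0.00981169,  0.04231344]), 'grip_width': 0.09289837000746129}
top [0.38053259 0.0513473  0.86083101] [-172.23685134   -0.40351913  -89.83596849] 370.0434939468773
dry_bath [(array([182., 444.]), 0.67)]
tab_block_a [(array([142., 292.]), 0.9), (array([272., 304.]), 0.83), (array([216., 290.]), 0.74), (array([208., 349.]), 0.72), (array([147., 238.]), 0.66)]
plain_block [(array([208., 186.]), 0.55)]
side [0.10730751 0.43122244 0.36531832] [-121.20394676    1.44364924 -134.8058977 ] 371.75728382890503
dry_bath [(array([149., 397.]), 0.58)]
tab_block_a [(array([220., 188.]), 0.94), (array([195., 357.]), 0.9), (array([229., 315.]), 0.72), (array([191., 246.]), 0.65), (array([250., 390.]), 0.61)]
plain_block [(array([300., 168.]), 0.8)]
```

View pics/top0.png

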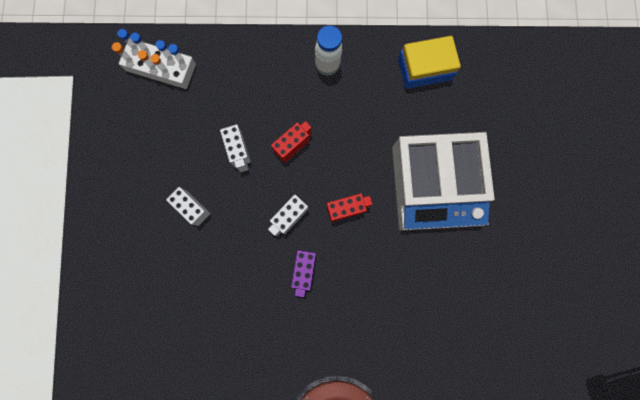

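View pics/side0.png

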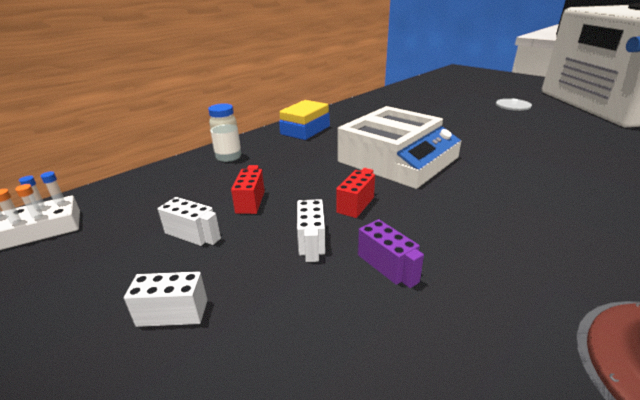

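Top view, tabbed shapes: aluminium at (147,236) and (215,290), red at (140,292) and (207,349), purple at (272,304). The plain block is at (206,187), and the bath is at (182,444). Grey with a tab fits only the first two. I'll measure them and confirm in a crop.

```bash
python3 - <<'E'
from h import *
f=pickle.load(open('top0.pkl','rb')); w=cloud(f); px=f['pixels']
hsv=cv2.cvtColor(px,cv2.COLOR_RGB2HSV)
print('bench z',np.nanmedian(w[300:380,100:250,2]))
def tops(z0,z1,name,box):
    r0,r1,c0,c1=box; s=np.zeros(w.shape[:2],bool); s[r0:r1,c0:c1]=1
    m=s&(w[...,2]>z0)&(w[...,2]<z1)
    p=w[m]; hull=p[:,:2]
    c,(a,b),an=cv2.minAreaRect((hull*1000).astype(np.float32))
    print(name,m.sum(),'zmed',np.median(p[:,2]).round(4),'rect',np.round(c,1),round(a,1),round(b,1),round(an,1))
    return p
for n,b in dict(g1=(115,180,210,260),g2=(185,245,260,315),plain=(175,235,155,220),red1=(115,165,265,318),red2=(185,230,320,380),purple=(240,305,280,325)).items():
    p=tops(0.042,0.058,n,b)
    q=p[:,:2]*1000; 
    # template fit: footprint points, IoU on grid
    c=q.mean(0); best=None
    from scipy.optimize import minimize
    def cost(x,ang):
        t=np.radians(ang);d=q-x
        X=d@[np.cos(t),np.sin(t)];Y=d@[-np.sin(t),np.cos(t)]
        db=np.maximum(np.maximum(np.abs(X)-40,np.abs(Y)-20),0)
        dt=np.maximum(np.maximum(np.abs(X+48)-8,np.abs(Y)-10),0)
        return np.minimum(db,dt)
    for ang in range(-180,180,10):
        r=minimize(lambda v:(cost(v[:2],v[2])**2).mean(),[c[0],c[1],ang],method='Nelder-Mead',options=dict(xatol=.05,fatol=1e-4))
        if best is None or r.fun<best.fun: best=r
    print('  tmpl x,y,yaw',np.round(best.x,1),best.fun)
p=tops(0.074,0.09,'bath',(120,235,385,500))
top=cv2.resize(px[110:250,160:330],None,fx=4,fy=4,interpolation=cv2.INTER_CUBIC)
cv2.imwrite('pics/crop.png',top[...,::-1])
E
```

```text
bench z -0.00028738198722066954
g1 692 zmed 0.0493 rect [615.5 230.4] 97.0 40.0 18.3
  tmpl x,y,yaw [623.1 232.9  17.8] 0.0008395713282559691
g2 728 zmed 0.0495 rect [458.3 111.1] 40.2 95.2 47.6
  tmpl x,y,yaw [464.  105.9 -42.6] 7.914065706086401e-05
plain 679 zmed 0.0495 rect [481.4 334.6] 80.4 39.9 46.7
  tmpl x,y,yaw [ 481.2  334.5 -133.1] 0.0
red1 689 zmed 0.0493 rect [636.6  99.9] 41.3 95.7 42.0
  tmpl x,y,yaw [631.1 105.7 132.3] 0.0017287588314548194
red2 723 zmed 0.0493 rect [481.8 -29.2] 40.2 96.0 15.5
  tmpl x,y,yaw [479.7 -21.4 105.5] 5.109097550326055e-05
purple 763 zmed 0.0495 rect [333.8  74.1] 40.0 95.3 81.0
  tmpl x,y,yaw [341.3  72.8  -9. ] 1.6811396687022378e-05
bath 3003 zmed 0.0791 rect [ 561.2 -235.8] 150.6 192.3 3.4
```

View pics/crop.png

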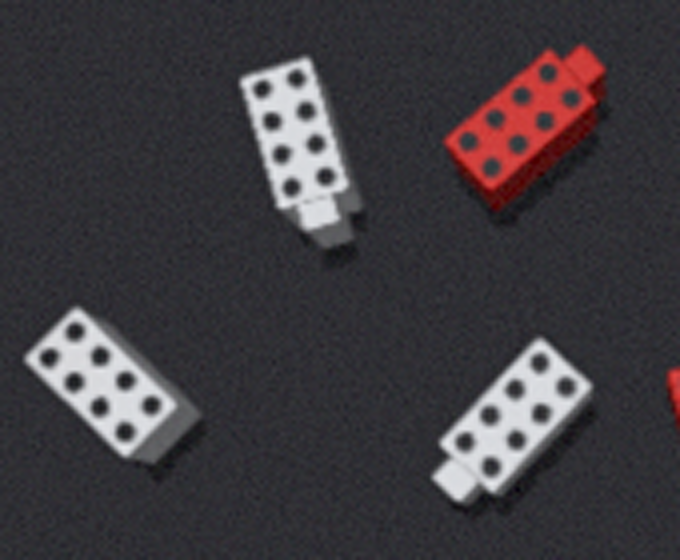

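Crop: the grey block at (147,236) and the grey block at (215,290) each show one tab. The block at lower left has none (plain). The red ones are excluded. Next I check the bath pose through its wells.

```bash
python3 - <<'E'
from h import *
f=pickle.load(open('top0.pkl','rb')); w=cloud(f)
s=np.zeros(w.shape[:2],bool); s[120:235,385:500]=1
m=s&(w[...,2]>0.074)&(w[...,2]<.086); P=w[m][:,:2]*1000
fl=s&(w[...,2]>0.06)&(w[...,2]<.07)
yaw=np.radians(3.4); ax=np.array([np.cos(yaw),np.sin(yaw)]); ay=np.array([-ax[1],ax[0]])
X=P@ax;Y=P@ay
print('X',np.percentile(X,[0,1,99,100]),'Y',np.percentile(Y,[0,1,99,100]))
# hull-edge directions
h=cv2.convexHull(P.astype(np.float32))[:,0]; 
for sgn,A,B in ((1,X,Y),):
    # rear edge fit
    bins=np.arange(Y.min()+10,Y.max()-10,6); e=[(b,X[np.abs(Y-b)<3].max()) for b in bins]; k=np.polyfit(*zip(*e),1); print('rear slope deg',np.degrees(k[0]))
    bins=np.arange(X.min()+15,X.max()-10,6)
    for fn in (np.max,np.min):
        e=[(b,fn(Y[np.abs(X-b)<3])) for b in bins]; k=np.polyfit(*zip(*e),1); print('side slope',np.degrees(k[0]))
O=ax*(X.max()-200)+ay*(Y.max()+Y.min())/2
print('origin',O)
# well rim outline: non-rim pixels inside
mm=m.astype(np.uint8); cs,hi=cv2.findContours(mm,cv2.RETR_CCOMP,cv2.CHAIN_APPROX_NONE)
for c,hh in zip(cs,hi[0]):
    if hh[3]>=0 and len(c)>40:
        q=w[c[:,0,1],c[:,0,0]][:,:2]*1000; r=cv2.minAreaRect(q.astype(np.float32)); d=q-O
        print('well',r,'in bath',((d@ax).min()+(d@ax).max())/2,((d@ay).min()+(d@ay).max())/2)
for y in (47.5,-47.5): print('target',O+ax*132+ay*y)
E
```

```text
X [470.93923391 471.52615434 620.43399949 621.54214393] Y [-364.8074429  -362.4497291  -173.56542745 -172.51835463]
rear slope deg -0.015542772126291859
side slope -0.07497529056260858
side slope -0.10688400577830633
origin [ 436.73357946 -243.18986997]
well ((557.03076171875, -187.49057006835938), (123.27556610107422, 66.4866943359375), 3.2171754837036133) in bath 123.44632368056284 48.44761733834844
well ((562.8463745117188, -282.4520263671875), (123.92312622070312, 66.5348129272461), 3.3748083114624023) in bath 123.56441598572441 -46.679096566575836
target [ 565.684184   -187.94503683]
target [ 571.31828949 -282.77782048]
```

```bash
cat > go.py <<'E'
from h import *
import sys
# usage: go.py x y z yaw  (mm, deg) -> rows units
x,y,z,yaw=map(float,sys.argv[1:5])
s=readout.state(); T=Rm(s['orientation']); p=np.array(s['position'])
d=T.T@(np.array([x,y,z])/1000-p)/.15
t=(R.from_matrix(T.T@Rm([180,0,yaw]))).as_rotvec()/np.pi
print('now',p.round(4),np.round(s['orientation'],2),'F',np.round(s['contact_force'],1),'w',round(s['grip_width'],4),'q',np.round(s['qpos'],0),'t',s['clock'])
n=np.linalg.norm(d)*150/62.5; print('shift',d.round(3),'turn',t.round(4),'rows',n.round(1),(np.linalg.norm(t)*180/10.7).round(1), 'scale' ,np.abs(d).max().round(2))
E
python3 go.py 300 -470 219 55; python3 go.py 464 106 200 137.4
```

```text
now [ 0.1651 -0.6286  0.2185] [-179.98   -0.     14.71] F [ 0.6 -0.2  0.4] w 0.0932 q [74. 35. -1. 82.  0. 63. -2.] t 0.4
shift [ 1.139 -0.794 -0.003] turn [-1.000e-04 -1.000e-04 -2.238e-01] rows 3.3 3.8 scale 1.14
now [ 0.1651 -0.6286  0.2185] [-179.98   -0.     14.71] F [ 0.6 -0.2  0.4] w 0.0932 q [74. 35. -1. 82.  0. 63. -2.] t 0.4
shift [ 3.171 -4.23   0.125] turn [-1.000e-04 -1.000e-04 -6.816e-01] rows 12.7 11.5 scale 4.23
```

```bash
python3 -m crank '[[1,-0.8,0,0,0,-0.22,1],[1,-0.8,0,0,0,-0.22,1],[1,-0.8,0,0,0,-0.22,1],[1,-0.8,0,0,0,-0.22,1]]'; python3 go.py 400 -310 219 85;python3 go.py 480 -170 219 110
```

```text
clock: 0.9
position: [0.2845, -0.4694, 0.2193]
orientation: [180.0, -0.2, 55.2]
contact_force: [-0.9, -0.8, -0.2]
grip_width: 0.0931
now [ 0.2845 -0.4694  0.2193] [179.95  -0.2   55.17] F [-0.9 -0.8 -0.2] w 0.0931 q [ 65.  27. -13.  98.   7.  56.  15.] t 0.9
shift [1.312 0.025 0.006] turn [ 0.0006 -0.001  -0.1657] rows 3.1 2.8 scale 1.31
now [ 0.2845 -0.4694  0.2193] [179.95  -0.2   55.17] F [-0.9 -0.8 -0.2] w 0.0931 q [ 65.  27. -13.  98.   7.  56.  15.] t 0.9
shift [ 2.383 -0.07   0.01 ] turn [ 0.0008 -0.0009 -0.3046] rows 5.7 5.1 scale 2.38
```

```bash
python3 -m crank '[[1,0,0,0,0,-0.15,1],[1,0,0,0,0,-0.15,1],[1,0,0,0,0,-0.15,1]]'; python3 go.py 460 -200 219 105;python3 go.py 480 -60 219 120
```

```text
clock: 1.27
position: [0.3723, -0.3432, 0.2203]
orientation: [179.8, -0.2, 82.7]
contact_force: [0.1, -0.0, -0.1]
grip_width: 0.0928
now [ 0.3723 -0.3432  0.2203] [179.79  -0.19  82.67] F [ 0.1 -0.  -0.1] w 0.0928 q [ 55.  24. -21. 104.  10.  54.  22.] t 1.275
shift [1.021 0.458 0.014] turn [ 0.0014 -0.0008 -0.1241] rows 2.7 2.1 scale 1.02
now [ 0.3723 -0.3432  0.2203] [179.79  -0.19  82.67] F [ 0.1 -0.  -0.1] w 0.0928 q [ 55.  24. -21. 104.  10.  54.  22.] t 1.275
shift [1.964 0.471 0.017] turn [ 0.0015 -0.0006 -0.2074] rows 4.8 3.5 scale 1.96
```

```bash
python3 -m crank '[[1,-0.2,0,0,0,-0.2,1],[1,-0.2,0,0,0,-0.2,1],[1,-0.2,0,0,0,-0.2,1],[1,-0.2,0,0,0,-0.2,1]]'; python3 go.py 480 -60 219 130;python3 go.py 464 106 200 137.4
```

```text
clock: 1.78
position: [0.3614, -0.189, 0.2211]
orientation: [179.7, 0.0, 119.1]
contact_force: [0.6, 0.0, 1.1]
grip_width: 0.0928
now [ 0.3614 -0.189   0.2211] [1.7975e+02 1.0000e-02 1.1907e+02] F [0.6 0.  1.1] w 0.0928 q [ 51.  16. -34. 118.  12.  49.  40.] t 1.775
shift [0.368 1.109 0.019] turn [ 0.0014  0.0002 -0.0607] rows 2.8 1.0 scale 1.11
now [ 0.3614 -0.189   0.2211] [1.7975e+02 1.0000e-02 1.1907e+02] F [0.6 0.  1.1] w 0.0928 q [ 51.  16. -34. 118.  12.  49.  40.] t 1.775
shift [1.387 1.553 0.147] turn [ 0.0014  0.0003 -0.1018] rows 5.0 1.7 scale 1.55
```

```bash
python3 -m crank '[[0.45,1,0,0,0,-0.06,1],[0.45,1,0,0,0,-0.06,1],[0.45,1,0,0,0,-0.06,1],[0.45,1,0,0,0,-0.06,1]]'; python3 go.py 464 106 200 137.4;python3 go.py 464 30 200 137.4
```

```text
clock: 2.28
position: [0.4617, -0.0546, 0.222]
orientation: [179.6, 0.1, 130.2]
contact_force: [-0.8, -1.3, -0.4]
grip_width: 0.0931
now [ 0.4617 -0.0546  0.222 ] [1.7961e+02 7.0000e-02 1.3017e+02] F [-0.8 -1.3 -0.4] w 0.0931 q [ 32.  22. -37. 110.  16.  53.  26.] t 2.275
shift [0.808 0.701 0.151] turn [ 0.0021  0.0005 -0.0401] rows 2.6 0.7 scale 0.81
now [ 0.4617 -0.0546  0.222 ] [1.7961e+02 7.0000e-02 1.3017e+02] F [-0.8 -1.3 -0.4] w 0.0931 q [ 32.  22. -37. 110.  16.  53.  26.] t 2.275
shift [0.421 0.375 0.149] turn [ 0.0021  0.0005 -0.0401] rows 1.4 0.7 scale 0.42
```

```bash
python3 -m crank '[[0.81,0.7,0.15,0.002,0,-0.04,1],[0.81,0.7,0.15,0.002,0,-0.04,1],[0.81,0.7,0.15,0.002,0,-0.04,1],[0.81,0.7,0.15,0.002,0,-0.04,1],[0.81,0.7,0.15,0.002,0,-0.04,1]]'; python3 go.py 464 106 200 137.4; python3 go.py 464 106 60 137.4
python3 - <<'E'
from h import *
f=imaging.grab_frame('wrist'); save(f,'wr1'); w=cloud(f)
m=(w[...,2]>.043)&(w[...,2]<.056)&(np.hypot(w[...,0]-.464,w[...,1]-.106)<.065)
q=w[m][:,:2]*1000; print(m.sum(),cv2.minAreaRect(q.astype(np.float32)),'expect c 458.3,111.1')
E
```

```text
clock: 2.9
position: [0.4638, 0.1035, 0.1998]
orientation: [-179.9, 0.2, 137.2]
contact_force: [-0.5, -0.6, -0.7]
grip_width: 0.0929
now [0.4638 0.1035 0.1998] [-1.799e+02  1.600e-01  1.372e+02] F [-0.5 -0.6 -0.7] w 0.0929 q [ 12.  25. -39. 110.  20.  51.  10.] t 2.9
shift [ 0.011  0.013 -0.001] turn [-0.0006  0.0009 -0.0011] rows 0.0 0.0 scale 0.01
now [0.4638 0.1035 0.1998] [-1.799e+02  1.600e-01  1.372e+02] F [-0.5 -0.6 -0.7] w 0.0929 q [ 12.  25. -39. 110.  20.  51.  10.] t 2.9
shift [0.013 0.015 0.932] turn [-0.0006  0.0009 -0.0011] rows 2.2 0.0 scale 0.93
3915 ((457.9638977050781, 112.12023162841797), (40.0606689453125, 94.67861938476562), 47.38357925415039) expect c 458.3,111.1
```

View pics/wr1.png

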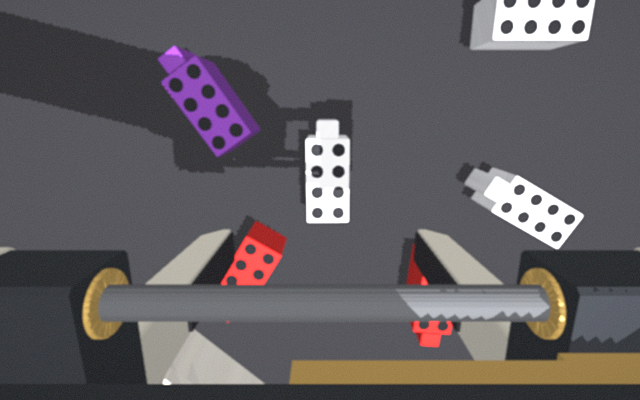

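Wrist view: the grey tabbed block at (172,328) is lined up with the jaws, and its pose agrees with the top camera to about 1 mm. Descending.

```bash
python3 -m crank '[[0.015,0.017,0.4,0,0.001,-0.001,1],[0.015,0.017,0.8,0,0.001,-0.001,1],[0.015,0.017,0.93,0,0.001,-0.001,1],[0.015,0.017,0.93,0,0.001,-0.001,1]]'; python3 go.py 464 106.5 22 137.4
```

```text
clock: 3.45
position: [0.4635, 0.1038, 0.0591]
orientation: [-179.7, -0.1, 137.1]
contact_force: [-0.1, 0.7, -0.0]
grip_width: 0.0931
now [0.4635 0.1038 0.0591] [-1.7970e+02 -7.0000e-02  1.3714e+02] F [-0.1  0.7 -0. ] w 0.0931 q [  4.  37. -29. 119.  33.  33.  -1.] t 3.45
shift [0.01  0.017 0.247] turn [-0.0017 -0.0004 -0.0014] rows 0.6 0.0 scale 0.25
```

```bash
python3 -m crank '[[0.02,0.025,0.12,-0.001,0,-0.002,1],[0.02,0.025,0.247,-0.001,0,-0.002,1],[0.02,0.025,0.247,-0.001,0,-0.002,1],[0.02,0.025,0.247,-0.001,0,-0.002,-1],[0.02,0.025,0.247,-0.001,0,-0.002,-1],[0.02,0.025,0.247,-0.001,0,-0.002,-1],[0.02,0.025,0.247,-0.001,0,-0.002,-1],[0.02,0.025,0.247,-0.001,0,-0.002,-1]]' 40; python3 go.py 464 106.5 160 137.4
```

```text
clock: 4.45
position: [0.4637, 0.1085, 0.0221]
orientation: [-179.9, -0.1, 137.5]
contact_force: [0.2, 1.1, 0.9]
grip_width: 0.0474
now [0.4637 0.1085 0.0221] [-1.7987e+02 -7.0000e-02  1.3751e+02] F [0.2 1.1 0.9] w 0.0474 q [  1.  41. -25. 120.  37.  27.  -5.] t 4.45
shift [-0.009 -0.01  -0.919] turn [-0.0007 -0.0004  0.0006] rows 2.2 0.0 scale 0.92
```

Fingers are still closing (47 mm); a few more rows, then lift.

```bash
python3 -m crank '[[0,0,0,0,0,0,-1],[0,0,0,0,0,0,-1],[0,0,0,0,0,0,-1],[0,0,0,0,0,0,-1]]' 40; python3 -m crank '[[0,0,-0.3,0,0,0,-1],[0,0,-0.6,0,0,0,-1],[0,0,-0.95,0,0,0,-1],[0,0,-0.95,0,0,0,-1]]'; python3 go.py 480 -20 190 160;python3 go.py 571 -283 190 183.4
```

```text
clock: 4.95
position: [0.4636, 0.1083, 0.0221]
orientation: [-179.9, -0.1, 137.5]
contact_force: [-0.8, -0.6, 0.6]
grip_width: 0.0398
clock: 5.45
position: [0.4662, 0.1096, 0.1675]
orientation: [179.8, 0.2, 137.5]
contact_force: [0.1, 0.0, -2.9]
grip_width: 0.0397
now [0.4662 0.1096 0.1675] [1.7975e+02 1.6000e-01 1.3748e+02] F [ 0.1  0.  -2.9] w 0.0397 q [ 11.  28. -38. 112.  24.  47.   7.] t 5.45
shift [-0.652 -0.574 -0.151] turn [ 0.0012  0.0012 -0.1251] rows 2.1 2.1 scale 0.65
now [0.4662 0.1096 0.1675] [1.7975e+02 1.6000e-01 1.3748e+02] F [ 0.1  0.  -2.9] w 0.0397 q [ 11.  28. -38. 112.  24.  47.   7.] t 5.45
shift [-2.284 -1.456 -0.15 ] turn [ 0.001   0.0014 -0.2551] rows 6.5 4.3 scale 2.28
```

```bash
python3 -m crank '[[-0.65,-0.57,-0.15,0,0,-0.12,-1],[-0.65,-0.57,-0.15,0,0,-0.12,-1],[-0.65,-0.57,-0.15,0,0,-0.12,-1],[-0.65,-0.57,-0.15,0,0,-0.12,-1]]'; python3 go.py 530 -150 190 175
```

```text
clock: 5.95
position: [0.479, -0.0213, 0.188]
orientation: [179.9, 0.0, 158.8]
contact_force: [0.4, 1.0, -3.7]
grip_width: 0.0398
now [ 0.479  -0.0213  0.188 ] [1.7990e+02 4.0000e-02 1.5884e+02] F [ 0.4  1.  -3.7] w 0.0398 q [ 31.  28. -46. 110.  26.  52.  42.] t 5.95
shift [-0.627 -0.677 -0.014] turn [ 0.0005  0.0003 -0.0898] rows 2.2 1.5 scale 0.68
```

```bash
python3 -m crank '[[-0.63,-0.68,-0.02,0,0,-0.09,-1],[-0.63,-0.68,-0.02,0,0,-0.09,-1],[-0.63,-0.68,-0.02,0,0,-0.09,-1],[-0.63,-0.68,-0.02,0,0,-0.09,-1]]'; python3 go.py 571.3 -282.8 190 183.4
```

```text
clock: 6.45
position: [0.5298, -0.1495, 0.1894]
orientation: [179.8, -0.1, 175.0]
contact_force: [-0.4, 1.8, -2.6]
grip_width: 0.0395
now [ 0.5298 -0.1495  0.1894] [ 1.7982e+02 -7.0000e-02  1.7499e+02] F [-0.4  1.8 -2.6] w 0.0395 q [ 44.  36. -49. 100.  30.  59.  69.] t 6.45
shift [-0.353 -0.861 -0.007] turn [ 0.001  -0.0003 -0.0467] rows 2.2 0.8 scale 0.86
```

```bash
python3 -m crank '[[-0.35,-0.86,-0.01,0.001,0,-0.047,-1],[-0.35,-0.86,-0.01,0.001,0,-0.047,-1],[-0.35,-0.86,-0.01,0.001,0,-0.047,-1],[-0.35,-0.86,-0.01,0.001,0,-0.047,-1],[-0.35,-0.86,-0.01,0.001,0,-0.047,-1]]'; 
python3 - <<'E'
from h import *
f=imaging.grab_frame('top'); save(f,'top1')
f=imaging.grab_frame('side'); save(f,'side1')
f=imaging.grab_frame('wrist'); save(f,'wr2'); w=cloud(f)
s=readout.state(); p=s['position']
m=(np.hypot(w[...,0]-p[0],w[...,1]-p[1])<.065)&(w[...,2]>p[2]-.022+.043)&(w[...,2]<p[2]-.022+.058)
q=w[m]*1000; print(m.sum(),np.median(q[:,2]),cv2.minAreaRect(q[:,:2].astype(np.float32)))
E
python3 go.py 571.3 -282.8 87 183.4
cat pics/top1.png >/dev/null
```

```text
clock: 7.08
position: [0.5711, -0.2781, 0.1908]
orientation: [179.9, -0.1, -176.2]
contact_force: [0.6, 0.6, -2.9]
grip_width: 0.0398
14890 219.36850292539805 ((565.5396118164062, -281.2602844238281), (67.43737030029297, 99.24050903320312), 75.41580963134766)
now [ 0.571  -0.2802  0.191 ] [ 1.7997e+02 -5.0000e-02 -1.7633e+02] F [-0.2  1.5 -2.9] w 0.0397 q [ 51.  43. -50.  85.  34.  68.  89.] t 7.225
shift [-0.001 -0.018  0.693] turn [ 0.0002 -0.0003  0.0015] rows 1.7 0.0 scale 0.69
```

View pics/wr2.png

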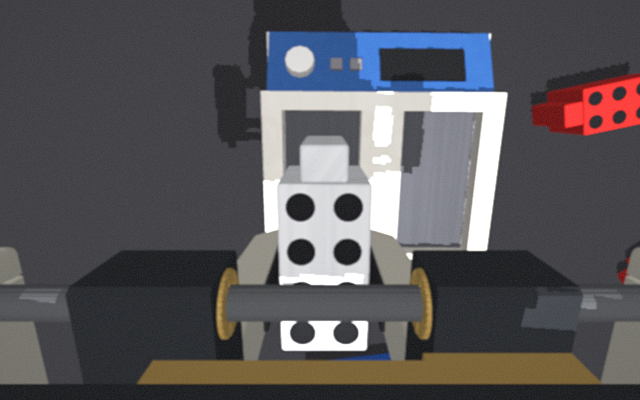

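View pics/side1.png

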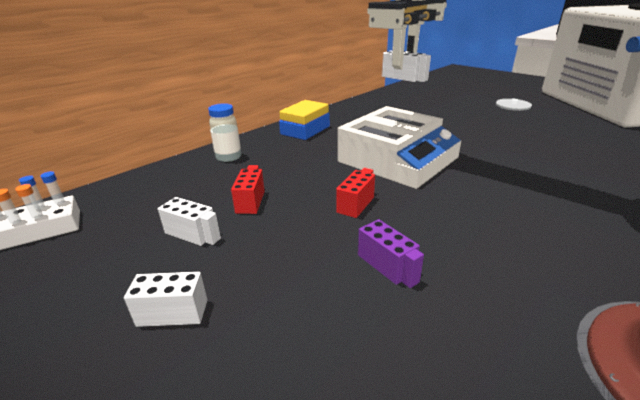

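Wrist view: the block is held level, with its tab (158,325) pointing at the blue panel, above the right-hand well. Side view: block in the jaws above the bath. Lowering.

```bash
python3 -m crank '[[0,-0.02,0.2,0,0,0.001,-1],[0,-0.02,0.4,0,0,0.001,-1],[0,-0.02,0.55,0,0,0.001,-1],[0,-0.02,0.62,0,0,0.001,-1],[0,-0.02,0.66,0,0,0.001,-1],[0,-0.02,0.68,0,0,0.001,-1],[0,-0.02,0.68,0,0,0.001,-1]]';python3 go.py 571.3 -282.8 87 183.4
```

```text
clock: 8.1
position: [0.5715, -0.2831, 0.0896]
orientation: [180.0, 0.0, -176.5]
contact_force: [-0.4, -0.0, -3.1]
grip_width: 0.04
now [ 0.5715 -0.2831  0.0896] [ 179.99    0.   -176.51] F [-0.4 -0.  -3.1] w 0.04 q [ 49.  49. -46.  91.  40.  57.  85.] t 8.1
shift [0.001 0.002 0.017] turn [0.     0.     0.0005] rows 0.0 0.0 scale 0.02
```

```bash
python3 -m crank '[[0,0,0.01,0,0,0,-1],[0,0,0.017,0,0,0,-1],[0,0,0.017,0,0,0,-1],[0,0,0.017,0,0,0,0.4],[0,0,0.017,0,0,0,0.4],[0,0,0.017,0,0,0,0.4],[0,0,0.017,0,0,0,0.4]]'; python3 -m crank '[[0,0,-0.3,0,0,0,0.4],[0,0,-0.6,0,0,0,0.6],[0,0,-0.9,0,0,0,1],[0,0,-0.9,0,0,0,1]]';python3 go.py 580 -130 215 190
python3 - <<'E'
from h import *
f=imaging.grab_frame('wrist'); save(f,'wr3')
E
```

```text
clock: 8.98
position: [0.5716, -0.2831, 0.0872]
orientation: [180.0, 0.0, -176.5]
contact_force: [1.0, 0.5, 0.2]
grip_width: 0.065
clock: 9.48
position: [0.574, -0.2828, 0.2267]
orientation: [-179.8, 0.5, -176.5]
contact_force: [0.5, -0.5, -0.7]
grip_width: 0.0896
now [ 0.574  -0.2828  0.2267] [-179.84    0.48 -176.51] F [ 0.5 -0.5 -0.7] w 0.0896 q [ 51.  41. -51.  82.  33.  71.  91.] t 9.475
shift [-0.101  1.015  0.076] turn [-0.0011  0.0026 -0.0362] rows 2.5 0.6 scale 1.01
```

View pics/wr3.png

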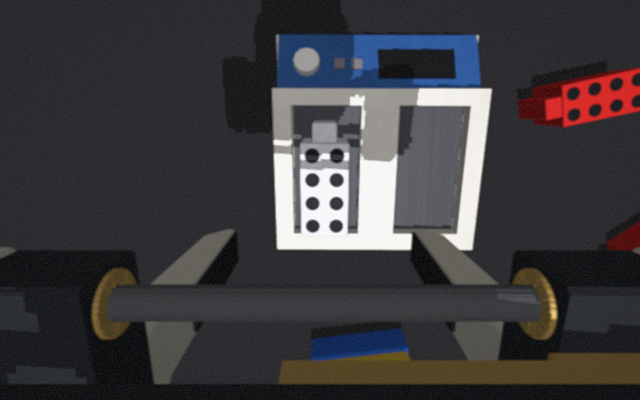

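Wrist view: the first block sits in its well (185,325), tab at (130,325) towards the panel. On to the second block.

```bash
python3 -m crank '[[-0.1,1,0.07,0,0,-0.035,1],[-0.1,1,0.07,0,0,-0.035,1],[-0.1,1,0.07,0,0,-0.035,1],[-0.1,1,0.07,0,0,-0.035,1]]';python3 go.py 610 15 210 195
```

```text
clock: 10.02
position: [0.5775, -0.1298, 0.2122]
orientation: [-180.0, 0.1, -169.9]
contact_force: [-0.2, -0.7, 0.0]
grip_width: 0.0931
now [ 0.5775 -0.1298  0.2122] [-1.7996e+02  7.0000e-02 -1.6989e+02] F [-0.2 -0.7  0. ] w 0.0931 q [ 40.  39. -52.  91.  33.  66.  81.] t 10.025
shift [-0.383  0.912  0.015] turn [-0.0003  0.0004 -0.0271] rows 2.4 0.5 scale 0.91
```

```bash
python3 -m crank '[[-0.38,0.95,0.02,0,0,-0.027,1],[-0.38,0.95,0.02,0,0,-0.027,1],[-0.38,0.95,0.02,0,0,-0.027,1],[-0.38,0.95,0.02,0,0,-0.027,1]]';python3 go.py 620 150 205 197.8
```

```text
clock: 10.52
position: [0.6087, 0.0213, 0.2083]
orientation: [-180.0, -0.0, -164.9]
contact_force: [0.8, -0.8, -0.1]
grip_width: 0.0929
now [0.6087 0.0213 0.2083] [-179.98   -0.   -164.89] F [ 0.8 -0.8 -0.1] w 0.0929 q [ 25.  41. -52.  89.  34.  68.  72.] t 10.525
shift [-0.297  0.809  0.022] turn [-0.0001 -0.     -0.0149] rows 2.1 0.3 scale 0.81
```

```bash
python3 -m crank '[[-0.3,0.85,0.02,0,0,-0.015,1],[-0.3,0.85,0.02,0,0,-0.015,1],[-0.3,0.85,0.02,0,0,-0.015,1],[-0.3,0.85,0.02,0,0,-0.015,1]]';python3 go.py 623 233 200 197.8
```

```text
clock: 11.02
position: [0.6196, 0.1533, 0.2043]
orientation: [-179.8, -0.1, -162.3]
contact_force: [-0.1, 0.0, -1.9]
grip_width: 0.0929
now [0.6196 0.1533 0.2043] [-1.7985e+02 -1.0000e-01 -1.6233e+02] F [-0.1  0.  -1.9] w 0.0929 q [ 11.  43. -51.  84.  34.  70.  63.] t 11.025
shift [-0.183  0.499  0.027] turn [-0.0008 -0.0005 -0.0007] rows 1.3 0.0 scale 0.5
```

```bash
python3 -m crank '[[-0.18,0.51,0.03,0,0,0,1],[-0.18,0.51,0.03,0,0,0,1],[-0.18,0.51,0.03,0,0,0,1],[-0.18,0.51,0.03,0,0,0,1]]';
python3 - <<'E'
from h import *
f=imaging.grab_frame('wrist'); save(f,'wr4'); w=cloud(f)
m=(w[...,2]>.043)&(w[...,2]<.056)&(np.hypot(w[...,0]-.623,w[...,1]-.233)<.065)
q=w[m][:,:2]*1000; print(m.sum(),cv2.minAreaRect(q.astype(np.float32)),'expect c 615.5,230.4')
E
python3 go.py 623 233 60 197.8
```

```text
clock: 11.52
position: [0.6234, 0.2304, 0.1992]
orientation: [-179.7, -0.1, -162.6]
contact_force: [-0.1, -0.5, -0.1]
grip_width: 0.0931
3925 ((616.3283081054688, 231.02273559570312), (95.43154907226562, 39.76475143432617), 18.06510353088379) expect c 615.5,230.4
now [0.6233 0.2307 0.1993] [-1.7970e+02 -1.2000e-01 -1.6259e+02] F [-0.5  0.1 -0.6] w 0.0931 q [  2.  45. -49.  79.  35.  71.  58.] t 11.575
shift [-0.004  0.02   0.929] turn [-0.0017 -0.0007 -0.0021] rows 2.2 0.0 scale 0.93
```

View pics/wr4.png

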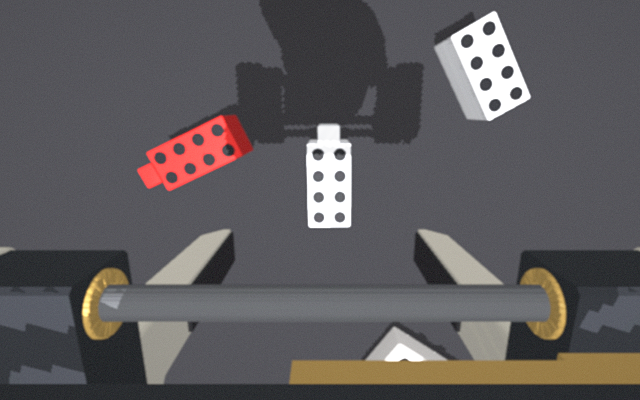

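Wrist view: the second grey tabbed block (185,329) is lined up with the jaws, and its pose agrees within 1 mm. Red is clear at the left.

```bash
python3 -m crank '[[-0.008,0.022,0.4,-0.002,0,-0.002,1],[-0.008,0.022,0.8,-0.002,0,-0.002,1],[-0.008,0.022,0.93,-0.002,0,-0.002,1],[-0.008,0.022,0.93,-0.002,0,-0.002,1]]';python3 go.py 623.7 233.3 22 197.8
```

```text
clock: 12.08
position: [0.6237, 0.2324, 0.0595]
orientation: [180.0, -0.2, -162.3]
contact_force: [1.0, 0.0, 0.7]
grip_width: 0.093
now [0.6237 0.2324 0.0595] [ 179.96   -0.19 -162.31] F [1.  0.  0.7] w 0.093 q [  1.  54. -45.  87.  42.  58.  52.] t 12.075
shift [-0.003  0.006  0.25 ] turn [ 0.0002 -0.001  -0.0006] rows 0.6 0.0 scale 0.25
```

```bash
python3 -m crank '[[0,0.006,0.13,0,0,0,1],[0,0.006,0.25,0,0,0,1],[0,0.006,0.25,0,0,0,-1],[0,0.006,0.25,0,0,0,-1],[0,0.006,0.25,0,0,0,-1],[0,0.006,0.25,0,0,0,-1],[0,0.006,0.25,0,0,0,-1],[0,0.006,0.25,0,0,0,-1]]' 40;python3 -m crank '[[0,0,0,0,0,0,-1],[0,0,0,0,0,0,-1],[0,0,0,0,0,0,-1],[0,0,0,0,0,0,-1]]';python3 -m crank '[[0,0,-0.3,0,0,0,-1],[0,0,-0.6,0,0,0,-1],[0,0,-0.98,0,0,0,-1],[0,0,-0.98,0,0,0,-1]]';python3 go.py 615 100 190 195
```

```text
clock: 13.08
position: [0.6233, 0.2336, 0.0222]
orientation: [179.9, -0.2, -162.3]
contact_force: [0.5, 0.5, -0.7]
grip_width: 0.0397
clock: 13.58
position: [0.6233, 0.2336, 0.0222]
orientation: [179.9, -0.2, -162.3]
contact_force: [-0.8, 0.0, -0.0]
grip_width: 0.0397
clock: 14.08
position: [0.6256, 0.2357, 0.1738]
orientation: [179.8, 0.4, -162.3]
contact_force: [1.0, 1.2, -5.1]
grip_width: 0.04
now [0.6256 0.2357 0.1738] [ 179.79    0.35 -162.32] F [ 1.   1.2 -5.1] w 0.04 q [  2.  47. -49.  81.  36.  68.  57.] t 14.075
shift [ 0.341 -0.84  -0.113] turn [0.0012 0.0019 0.0149] rows 2.2 0.3 scale 0.84
```

```bash
python3 -m crank '[[0.34,-0.85,-0.12,0.001,0.002,0.015,-1],[0.34,-0.85,-0.12,0.001,0.002,0.015,-1],[0.34,-0.85,-0.12,0.001,0.002,0.015,-1],[0.34,-0.85,-0.12,0.001,0.002,0.015,-1]]';python3 go.py 600 -45 192 189
```

```text
clock: 14.58
position: [0.6148, 0.0966, 0.1888]
orientation: [180.0, -0.2, -165.2]
contact_force: [0.7, 1.4, -3.6]
grip_width: 0.0396
now [0.6148 0.0966 0.1888] [ 179.97   -0.23 -165.16] F [ 0.7  1.4 -3.6] w 0.0396 q [ 17.  43. -50.  88.  35.  67.  64.] t 14.575
shift [ 0.337 -0.888 -0.02 ] turn [ 0.0001 -0.0013  0.0324] rows 2.3 0.5 scale 0.89
```

```bash
python3 -m crank '[[0.34,-0.9,-0.02,0,-0.001,0.032,-1],[0.34,-0.9,-0.02,0,-0.001,0.032,-1],[0.34,-0.9,-0.02,0,-0.001,0.032,-1],[0.34,-0.9,-0.02,0,-0.001,0.032,-1]]';python3 go.py 565.7 -188 190 183.4
```

```text
clock: 15.08
position: [0.5995, -0.0471, 0.1905]
orientation: [179.9, -0.2, -171.0]
contact_force: [0.2, 1.1, -3.9]
grip_width: 0.0397
now [ 0.5995 -0.0471  0.1905] [ 1.7993e+02 -1.7000e-01 -1.7099e+02] F [ 0.2  1.1 -3.9] w 0.0397 q [ 31.  41. -50.  91.  34.  65.  72.] t 15.075
shift [ 0.37  -0.892  0.003] turn [ 0.0003 -0.001   0.0312] rows 2.3 0.5 scale 0.89
```

```bash
python3 -m crank '[[0.37,-0.9,0,0,-0.001,0.031,-1],[0.37,-0.9,0,0,-0.001,0.031,-1],[0.37,-0.9,0,0,-0.001,0.031,-1],[0.37,-0.9,0,0,-0.001,0.031,-1],[0.37,-0.9,0,0,-0.001,0.031,-1]]';
python3 - <<'E'
from h import *
f=imaging.grab_frame('wrist'); save(f,'wr5')
E
python3 go.py 565.7 -188 87 183.4
```

```text
clock: 15.7
position: [0.567, -0.1841, 0.191]
orientation: [179.7, 0.1, -176.2]
contact_force: [0.1, 0.7, -4.4]
grip_width: 0.0395
now [ 0.567  -0.1844  0.191 ] [ 1.7978e+02  1.0000e-01 -1.7620e+02] F [-0.8  0.1 -4.4] w 0.0397 q [ 45.  40. -50.  92.  33.  64.  80.] t 15.75
shift [ 0.011 -0.026  0.693] turn [0.0012 0.0005 0.0022] rows 1.7 0.0 scale 0.69
```

View pics/wr5.png

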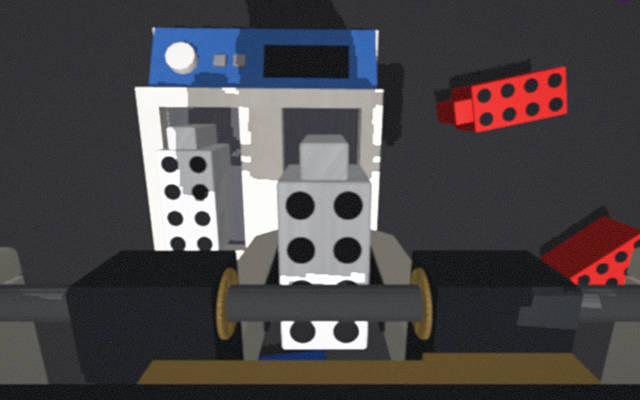

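Wrist view: the held block (250,324) is over the empty well, tab (158,324) to the panel. The first block is undisturbed at (195,190). Lowering.

```bash
python3 -m crank '[[0.011,-0.026,0.2,0,0,0.002,-1],[0.011,-0.026,0.4,0,0,0.002,-1],[0.011,-0.026,0.55,0,0,0.002,-1],[0.011,-0.026,0.62,0,0,0.002,-1],[0.011,-0.026,0.66,0,0,0.002,-1],[0.011,-0.026,0.68,0,0,0.002,-1],[0.011,-0.026,0.68,0,0,0.002,-1]]';python3 go.py 565.7 -188 87 183.4
```

```text
clock: 16.62
position: [0.5661, -0.1879, 0.0895]
orientation: [179.8, 0.2, -176.6]
contact_force: [-0.8, 0.4, -4.4]
grip_width: 0.0397
now [ 0.5661 -0.1879  0.0895] [ 1.7979e+02  1.5000e-01 -1.7656e+02] F [-0.8  0.4 -4.4] w 0.0397 q [ 43.  46. -45.  98.  40.  53.  75.] t 16.625
shift [ 0.003 -0.     0.017] turn [0.0012 0.0008 0.0002] rows 0.0 0.0 scale 0.02
```

```bash
python3 -m crank '[[0,0,0.01,0,0,0,-1],[0,0,0.017,0,0,0,-1],[0,0,0.017,0,0,0,-1],[0,0,0.017,0,0,0,0.4],[0,0,0.017,0,0,0,0.4],[0,0,0.017,0,0,0,0.4],[0,0,0.017,0,0,0,0.4]]'; python3 -m crank '[[0,0,-0.3,0,0,0,0.4],[0,0,-0.6,0,0,0,0.4],[0,0,-0.98,0,0,0,0.4],[0,0,-0.98,0,0,0,0.4]]';python3 go.py 590 -60 235 190
```

```text
clock: 17.5
position: [0.5663, -0.1879, 0.0872]
orientation: [179.8, 0.2, -176.6]
contact_force: [0.0, -0.7, -0.3]
grip_width: 0.0649
clock: 18.0
position: [0.5688, -0.1876, 0.2393]
orientation: [179.9, 0.7, -176.6]
contact_force: [-0.4, 0.2, -0.4]
grip_width: 0.0646
now [ 0.5688 -0.1876  0.2393] [ 179.92    0.74 -176.55] F [-0.4  0.2 -0.4] w 0.0646 q [ 46.  37. -52.  88.  31.  69.  82.] t 18.0
shift [-0.192  0.841  0.032] turn [ 0.0002  0.0042 -0.0364] rows 2.1 0.6 scale 0.84
```

Move aside so the top camera has a clear view of the bath, then check.

```bash
python3 -m crank '[[-0.2,1,0,0,0,-0.03,0.4],[-0.2,1,0,0,0,-0.03,0.4],[-0.2,1,0,0,0,-0.03,0.4],[-0.2,1,0,0,0,-0.03,0.4],[-0.2,1,0,0,0,-0.03,0.4],[-0.2,1,0,0,0,-0.03,0.4]]'
cat > chk.py <<'E'
from h import *
from scipy.optimize import minimize
f=imaging.grab_frame('top'); save(f,'top9'); w=cloud(f)
g=imaging.grab_frame('side'); save(g,'side9')
O=np.array([436.7,-243.2]);t0=np.radians(3.4);A=np.array([[np.cos(t0),np.sin(t0)],[-np.sin(t0),np.cos(t0)]])
P=w*1000; L=(P[...,:2]-O)@A.T
for sy in (1,-1):
    m=(np.abs(L[...,0]-124)<75)&(np.abs(L[...,1]-sy*47.5)<40)&(P[...,2]>105)&(P[...,2]<125)
    q=L[m]; zz=P[m][:,2]
    k=np.linalg.lstsq(np.c_[q,np.ones(len(q))],zz,rcond=None)[0]
    print(sy,m.sum(),'top z',np.median(zz).round(1),'tilt deg',np.degrees(np.hypot(*k[:2])).round(2))
    def c(v):
        a=np.radians(v[2]);d=q-v[:2];X=d@[np.cos(a),np.sin(a)];Y=d@[-np.sin(a),np.cos(a)]
        db=np.maximum(np.maximum(abs(X)-40,abs(Y)-20),0);dt=np.maximum(np.maximum(abs(X+48)-8,abs(Y)-10),0)
        return (np.minimum(db,dt)**2).mean()
    for a0 in (0,180):
        r=minimize(c,[*q.mean(0),a0],method='Nelder-Mead'); print('  fit in bath x,y,yaw',r.x.round(1),round(r.fun,3))
m=(np.hypot(P[...,0]-481,P[...,1]-334)<60)&(P[...,2]>42)&(P[...,2]<58)
print('plain',cv2.minAreaRect(P[m][:,:2].astype(np.float32)),'was 481.4 334.6')
print(readout.state()['contact_force'],readout.state()['clock'])
E
python3 chk.py
```

```text
clock: 18.75
position: [0.5896, -0.0387, 0.2391]
orientation: [-180.0, 0.7, -171.4]
contact_force: [-0.6, 0.4, 1.0]
grip_width: 0.065
1 856 top z 114.1 tilt deg 2.32
  fit in bath x,y,yaw [133.1  46.9   0. ] 0.001
  fit in bath x,y,yaw [122.3  46.8 187. ] 1.298
-1 457 top z 114.0 tilt deg 5.21
  fit in bath x,y,yaw [130.4 -47.7  -0. ] 0.001
  fit in bath x,y,yaw [112.9 -42.9 200. ] 0.0
plain ((481.4730224609375, 334.8465576171875), (80.7614517211914, 40.164878845214844), 47.017276763916016) was 481.4 334.6
[-0.02627438 -0.21210377 -0.19540967] 18.85
```

View pics/top9.png

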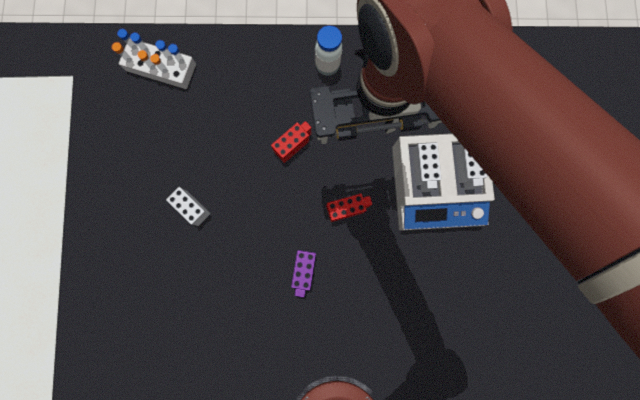

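View pics/side9.png

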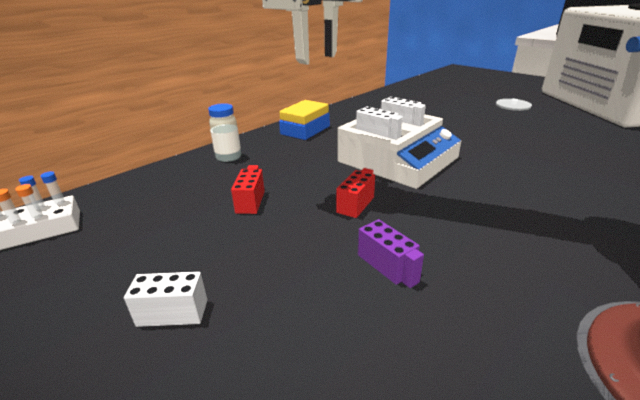

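Both blocks sit in the wells, but the arm hides part of the right-hand one, so that fit isn't reliable. Moving farther left for a clean check.

```bash
python3 -m crank '[[-0.1,1,0,0,-0.004,0,0.4],[-0.1,1,0,0,-0.004,0,0.4],[-0.1,1,0,0,-0.004,0,0.4],[-0.1,1,0,0,-0.004,0,0.4]]';python3 -m crank '[[0.1,1,0,0,0,0,0.4],[0.1,1,0,0,0,0,0.4],[0.1,1,0,0,0,0,0.4],[0.1,1,0,0,0,0,0.4]]'
sed -i "s/    k=np.linalg/    g0=np.abs(zz-np.median(zz))<4; q0=q; q=q[g0]; zz=zz[g0]\n    k=np.linalg/; s/top9/top10/; s/side9/side10/" chk.py; python3 chk.py
```

```text
clock: 19.35
position: [0.5814, 0.1144, 0.2399]
orientation: [180.0, 1.5, -171.1]
contact_force: [0.9, -0.3, -1.4]
grip_width: 0.0653
clock: 19.85
position: [0.5433, 0.2603, 0.2396]
orientation: [180.0, 1.5, -171.0]
contact_force: [0.2, -0.5, -0.4]
grip_width: 0.0652
1 852 top z 114.2 tilt deg 0.76
  fit in bath x,y,yaw [133.   46.9   0. ] 0.0
  fit in bath x,y,yaw [121.9  46.  187.5] 1.122
-1 874 top z 114.3 tilt deg 0.56
  fit in bath x,y,yaw [132.7 -48.4   0. ] 0.004
  fit in bath x,y,yaw [123.3 -48.9 188. ] 1.17
plain ((0.0, 0.0), (0.0, 0.0), 0.0) was 481.4 334.6
[0.26752599 0.3050299  0.19510681] 19.95
```

View pics/top10.png

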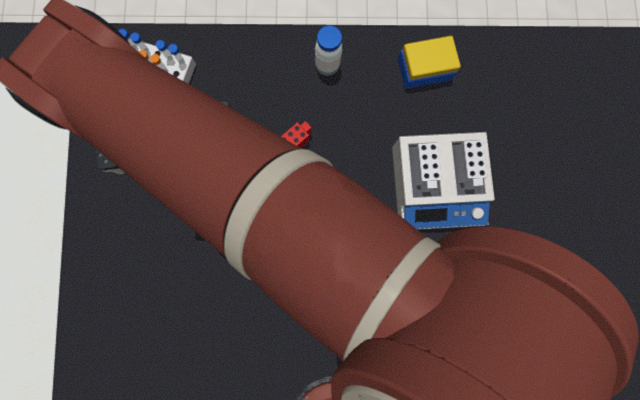

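The top view shows both blocks in their wells at (160,429) and (160,476), tabs down towards the panel. The arm is high, still and touching nothing. Handing in.

```bash
python3 -c "
from bench import ticket; print(ticket.close_job())"
```

```text
the job is handed in; nothing more can be done
None
```

Both grey tabbed blocks are in the dry bath, one flat in each well, with their tabs towards the control panel. I handed the job in at about 20 s of the 62 s allowed. It reported no verdict.

- **Fit in the wells:** in the bath frame the last top-camera check put the blocks at (133, 47) mm and (133, −48) mm. Both lie along the wells to within about 0.1°.
- **Height and tilt:** the block tops measure 114 mm (115 nominal), so both are seated on the well floors. Tilt is under 1°.
- **Plain block:** it was within 1 mm of its start position when measured after the second placing. In the very last picture the arm hid it, so that final check gave no reading. The arm stayed high above the bench after that.
- **Look-alikes:** I never reached for the red and purple ones. They looked undisturbed in the check pictures after the second placing.
- **Failed check:** an earlier check gave a 5° tilt for one block, but the arm was covering part of it. The clear view did not repeat it.

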